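# Start a port plug square with the box key

### The arm

A 7-joint arm with a two-finger parallel gripper is mounted at the origin on the work surface. World frame = base frame: x ahead of the robot, y to its left, z up, the work surface at z = 0. Lengths are in mm, angles in rad, forces in N, time in s.
With the tool pointing down it reaches from about 400 to 750 mm from the base axis. Payload 19.5 kg.
Tool frame: the origin (TCP) lies between the finger pads; the fingertips stand 22 mm ahead of it and the grasp point (between the pads) lies 3 mm ahead of it; z points along the fingers, y is the line along which they close (so a half turn about z gives the same grasp; the last joint's range is limited). The gripper opens to 85 mm and grips with 20 to 120 N. Pads are 22 mm wide; open, the fingers measure 114 mm over their backs; the gripper's body (76 mm by 85 mm) begins 54 mm behind the grasp point. The pads swing forward as they close: fully open they stand 13 mm farther back than shut.
Start: joints at [-1.381, 0.707, -0.028, 1.485, 0.022, 0.951, -0.075], TCP at [132.084, 559.599, 253.268] pointing down, gripper open.
Joint ranges: [-2.71, 2.71], [-0.32, 2.16], [-1.57, 1.52], [0, 2.45], [-1.46, 4.6], [0, 2.02], [-2.83, 2.83]. Speed limits (rad/s): [1.89, 1.89, 2.57, 2.57, 3.01, 3.01, 3.01].

### API

Orientations are given as a rotation vector (axis times angle).
In Python, from station import manip gives the robot as it stands. The module is installed in compiled form; this text tells all that it offers.
- The arm moves only by the tool arm_command, never from a script. Its argument "commands" is text: rows parted by semicolons, each of 7 numbers parted by spaces: the turn, a rotation vector about the world's x, y, z scaled (see below), then the shift along the world's x, y, z scaled (see below), then the opening, from -1 (shut) to 1 (fully open). A call has 1 to 20 rows; each row is the pose to reach, as a shift and turn from the pose commanded when the call began, turning the shorter way round; what a row does not reach only later rows make up. The controller multiplies each number of a shift by 0.15 m and each number of a turn by pi rad. A row lasts 1/8 s, in which the tool goes at most 62.5 mm and 10.7 degrees, less where a joint would pass 70% of its speed; a pose out of reach is approached as far as the arm can. A call with a number of a shift or a turn outside -1 to 1 is refused whole. A call with a gripper value outside its range is refused whole. The fingers move at their own pace and stop on an object; "force" is the grip in N (left out, the last holds). Time passes only in rows, so rows that repeat a pose let the fingers close. It gives the time, the measured TCP pose, the force, the opening and the grip force at its end, in the units of the state.
- manip.state(): the state, without advancing time (a new reading comes with each control period).
- manip.snapshot(name): name is "scene" or "side" or "wrist"; returns (picture, depth): 420x560x3 uint8, red, green, blue; 420x560 float32, mm along the optical axis (not along the pixel's ray), 0 where there is no reading.
- manip.get_calibration(name): a dict with "camera_matrix" (3x3 intrinsics, pixels), "cam_to_world" (4x4, takes a point from camera to world coordinates); the wrist camera has in their place "hand_eye" (4x4, takes a point from camera to tool coordinates, whose origin is the TCP and whose axes are the flange's). Camera axes: x right, y down, z forward; pixel columns grow to the right and rows downward; lengths in mm; the calibration is good to about 2 mm. The wrist camera is an equidistant fisheye: a pixel r from the principal point sees the ray r / f radians off the axis. A picture is of the moment at which its call begins: read the wrist's pose just before it. get_calibration takes no time and is no camera call.
- manip.hand_in(): hands the job in; it is judged then, once.
The state is a dict: "time": time; "qpos": joint angles; "dq": joint speeds; "joint_torque": joint torques, N m; "eef_pos": TCP position; "eef_rot": TCP orientation; "ft_force": force on the tool from outside, world axes, zero at the start; "torque": the same for the moment, N m; "gripper_width": finger opening in mm; "finger_force": force on a finger pad.
Only numpy, scipy, OpenCV 4.12 (cv2) and the standard library are available. Lean on these libraries where they do the work, as an engineer would, in place of code of your own. Each camera call takes 0.05 s, during which the arm holds its last target. There are 200 camera calls.

### The job

Take the square box key from the rack and set it fully down over the square head of the plug standing in the manifold's leaning port, in line with the port's axis; feel for the flats with a light push, never a hard one. Only then turn the plug clockwise about a quarter turn, keeping the key square to the port so that the thread is not crossed, and let go, leaving the key seated on the plug. Do not disturb the other things on the bench.

Things in the scene. Friction and masses are not known exactly. Their poses are not given: they have to be found in the camera images.
- key: square box key, 80 mm tall, about 0.3 kg, standing in an end pocket of a rack. Bottom: 36 mm square steel socket, 28 mm tall; then an 18 mm shank; on top a flat black handle bar. Origin: centre of the socket's open mouth (underside); z up the key's axis. The hole is 22 mm square, sides parallel to x and y, 18 mm deep; its lowest 4 mm flare to 28 mm.
- key_grip (a point): middle of the key's handle bar, on the key's axis, 66 mm above its origin. The bar is 80 mm long (along the key's x), 16 mm thick (along y), 28 mm tall.
- rack: low grey rack with three open pockets in a row along its y, 80 x 200 mm, walls 30 mm tall, pocket floors 5 mm above the bench; keys stand in the end pockets, 65 mm from its middle. Fixed. Origin under its centre.
- manifold: aluminium valve manifold fixed to the bench, base 170 x 130 mm, 68 mm tall, with a leaning boss on top that carries the port. Origin under its centre, z up.
- port: threaded port on the boss. Origin: centre of its face, 95 mm above the bench; z is the thread's axis, out of the port, leaning 15 degrees towards the manifold's -x side. The plug stands in it: square head, 20 mm across flats, from 2 to 20 mm above the face. How its flats are turned differs each time; this frame does not tell it. With the key fully seated, the key's origin is 2 mm above the face.
- plug (a joint): how far the plug has been turned in its thread, rad: 0 at the start, growing clockwise looking down on the head; 1.57 is a quarter turn. It turns stiffly either way (about 0.12 N m) and goes in 2.5 mm a turn; range -0.6 to 2.7. A seated key has about 6 degrees of free play each way.
- pin_key: T-handled pin key standing in the same rack: round 30 mm foot, thin round steel cross-bar 80 mm long, 68 mm tall. Not the tool for this job. Origin at the centre of its underside.
- nipple: brass pipe nipple, 28 mm across, 32 mm tall, standing in the rack's middle pocket. Bystander. Origin under its centre.
- o_ring: black rubber ring lying flat, 48 mm across. Bystander. Origin under its centre.
- seal: larger black rubber ring lying flat, 68 mm across. Bystander. Origin under its centre.
- spare_plug: spare dark steel plug with a smaller square head, 26 mm across, 30 mm tall, standing on the bench. Bystander. Origin under its centre.
- piston: small piston standing on the bench, 44 mm across, with a 16 mm rod, 70 mm tall. Bystander. Origin under its centre.
- oil: black oil bottle, 44 mm across, 100 mm tall. Bystander. Origin under its centre.
- wrench: open wrench, 180 mm, lying on the bench. Bystander. Origin under its centre.
Mind the look-alikes: they are no part of the job. Leave any blue, orange or red look-alike of the key alone.

How it is judged (in metres and radians):
On the way, in this order (a step that is already met when the one before it is completed fails the run):
1. the key is lifted out of the rack in the gripper (height (world z) of key above 0.05 m and contact force between the fingers and key above 1 N), for 0.1 s.
2. the key is fully down over the plug's head and square to the port (within 7 degrees), with the plug not yet turned (less than 20 degrees) (z of key in the frame of port between -0.004 and 0.008 m and x of key in the frame of port between -0.004 and 0.004 m and y of key in the frame of port between -0.004 and 0.004 m and angle between the z axis of key and the z axis of port, either way round below 0.12 rad and value of joint plug below 0.35 rad), for 0.2 s.
3. the plug is turned clockwise at least 69 degrees with the key fully seated and square to the port (7 degrees) (z of key in the frame of port between -0.004 and 0.008 m and x of key in the frame of port between -0.004 and 0.004 m and y of key in the frame of port between -0.004 and 0.004 m and angle between the z axis of key and the z axis of port, either way round below 0.12 rad and value of joint plug above 1.2 rad), for 0.1 s.
At the end, for the whole second after the job is handed in: The plug is turned 1.2 to 2.1 rad clockwise (about a quarter turn); the key stands at rest, fully down on the plug: mouth less than 8 mm above the port's face, within 4 mm of the axis each way, in line with it within 0.22 rad (its loose play) (value of joint plug between 1.2 and 2.1 rad and z of key in the frame of port between -0.004 and 0.008 m and x of key in the frame of port between -0.004 and 0.004 m and y of key in the frame of port between -0.004 and 0.004 m and angle between the z axis of key and the z axis of port, either way round below 0.22 rad and linear speed of key below 0.02 m/s); the robot touches nothing.
It fails at once if the key pushed against the plug or manifold with more than 40 N (contact force between key and manifold above 40 N).
It fails at once if the plug turned (more than 6 degrees) by a held key that is more than 0.14 rad (8 degrees) off the port's axis (value of joint plug above 0.1 rad and contact force between the fingers and key above 1 N and not (angle between the z axis of key and the z axis of port, either way round below 0.14 rad)).
It fails at once if another thing on the bench moved more than 30 mm (distance of any of pin_key, nipple, o_ring, seal, spare_plug, piston, oil, wrench from where it was at the start of the episode above 0.03 m).
It also fails if it takes over 72 s, if anything falls off the work surface, if the arm or the gripper's body presses on something with over 40 N, if the wrist force passes 120 N, or if a joint passes its speed limit or range.

## Working session

There is one attempt and no reset: what is moved stays moved. The work goes in short steps, Python scripts to look and compute and a tool call to move; the robot and the scene stay as the last step left them, time stands still between calls to the robot, and variables do not carry over. Pictures are saved under pics/ and viewed, at most 12 in all, crops included, and the job is handed in when it is done.

Besides the shell and the picture viewer there is one more tool, called as a command line: name --argument value ..., lists and objects as JSON in quotes. arm_command: Moves the arm, as the interface text tells. Its arguments: {"type":"object","properties":{"commands":{"type":"string"},"force":{"type":"number"}},"required":["commands"]}

```bash
mkdir -p pics
cat > h.py <<'E'
import numpy as np,cv2
from scipy.spatial.transform import Rotation as R
from station import manip
def snap(n,f=None):
    st=manip.state(); p,d=manip.snapshot(n)
    if f: cv2.imwrite('pics/'+f,p[:,:,::-1])
    return st,p,d
def cloud(n,d,st=None):
    c=manip.get_calibration(n);K=np.array(c['camera_matrix'])
    v,u=np.mgrid[:420,:560].astype(float)
    x=(u-K[0,2])/K[0,0];y=(v-K[1,2])/K[1,1]
    if n=='wrist':
        r=np.hypot(x,y)+1e-9; s=np.tan(r)/r; x=x*s;y=y*s
        T=np.eye(4);T[:3,:3]=R.from_rotvec(st['eef_rot']).as_matrix();T[:3,3]=st['eef_pos'];T=T@np.array(c['hand_eye'])
    else: T=np.array(c['cam_to_world'])
    P=np.stack([x*d,y*d,d],-1)
    W=P@T[:3,:3].T+T[:3,3]; W[d<=0]=np.nan
    return W
E
python3 - <<'E'
from h import *
s=manip.state();print(s)
ims=[]
for n in('scene','side','wrist'):
    st,p,d=snap(n,n+'0.png');np.save(n+'0.npy',d);ims.append(p)
    c=manip.get_calibration(n);print(n,np.round(c['camera_matrix'],1).tolist(),np.round(c.get('cam_to_world',c.get('hand_eye')),3).tolist())
E
```

```text
{'time': 0.0, 'qpos': array([-1.38068997,  0.70706838, -0.02763178,  1.48496103,  0.02200344,
        0.95089886, -0.07547214]), 'dq': array([-0.00114114, -0.0004741 , -0.00053609,  0.00184429,  0.00094159,
        0.00056162,  0.00194168]), 'joint_torque': array([ 7.63535936e-04, -8.83231258e+01,  1.23457365e+00, -2.36156774e+01,
        1.68309681e-02,  6.90436267e-03, -1.85291987e-05]), 'eef_pos': array([132.04047388, 559.40592952, 252.8561383 ]), 'eef_rot': array([-3.63231675e-01, -3.12042809e+00,  1.61604870e-03]), 'ft_force': array([-1.46029211,  0.38242362, -1.13475685]), 'torque': array([-0.01521757,  0.0350226 ,  0.00445026]), 'finger_force': 0.0, 'gripper_width': 85.16789800971812}
scene [[389.8, 0.0, 283.9], [0.0, 389.8, 212.9], [0.0, 0.0, 1.0]] [[0.473, 0.482, -0.738, 1050.734], [0.881, -0.279, 0.382, -291.27], [-0.022, -0.831, -0.556, 465.629], [0.0, 0.0, 0.0, 1.0]]
side [[527.3, 0.0, 278.5], [0.0, 527.3, 209.2], [0.0, 0.0, 1.0]] [[0.812, -0.424, 0.401, 160.964], [-0.584, -0.606, 0.54, -566.306], [0.014, -0.673, -0.74, 828.753], [0.0, 0.0, 0.0, 1.0]]
wrist [[325.2, 0.0, 277.1], [0.0, 325.2, 209.4], [0.0, 0.0, 1.0]] [[-0.0, -0.963, -0.271, 68.509], [1.0, -0.0, 0.001, -0.311], [-0.001, -0.271, 0.963, -120.729], [0.0, 0.0, 0.0, 1.0]]
```

View pics/scene0.png

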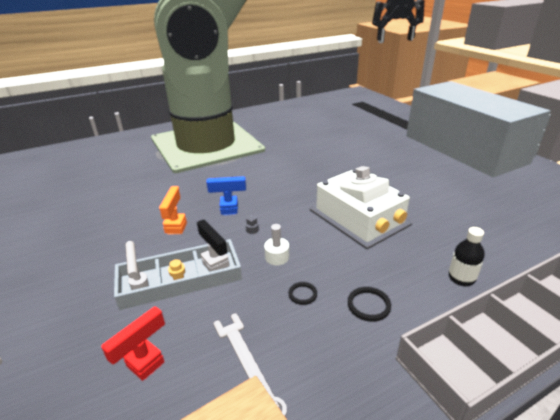

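View pics/side0.png

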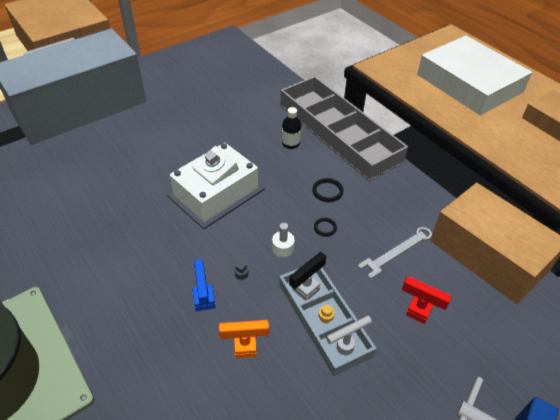

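The key is the one with the black handle bar on a grey steel socket, in the rack's end pocket: scene (212,240), side (308,272). Pin key: scene (133,262), side (348,332). Blue, orange and red look-alikes stand outside the rack. The manifold is at scene (362,203) and side (215,182).

```bash
cat > m.py <<'E'
from h import *
for n,kb,pb in(('scene',(190,215,235,260),(335,160,390,205)),('side',(280,245,335,300),(185,140,245,190))):
    p=cv2.imread(f'pics/{n}0.png')[:,:,::-1];d=np.load(n+'0.npy');W=cloud(n,d)
    sub=np.zeros(d.shape,bool);x0,y0,x1,y1=kb;sub[y0:y1,x0:x1]=1
    m=sub&(p.max(2)<60)&(W[...,2]>45)
    Q=W[m];print(n,'key',m.sum(),Q.min(0).round(1),Q.max(0).round(1))
    t=Q[(Q[:,2]>76)];
    r=cv2.minAreaRect(t[:,:2].astype(np.float32));print(' top',len(t),np.median(t[:,2]).round(1),r)
    # rack
    # manifold plane/boss points
    sub[:]=0;x0,y0,x1,y1=pb;sub[y0:y1,x0:x1]=1
    Q=W[sub&(W[...,2]>88)];print(' port hi',len(Q),Q.min(0).round(),Q.max(0).round())
    m=sub&(W[...,2]>60);
    q=cv2.resize(p[y0-10:y1+10,x0-10:x1+10],None,fx=6,fy=6,interpolation=cv2.INTER_CUBIC);cv2.imwrite(f'pics/{n}_port.png',q[:,:,::-1])
    x0,y0,x1,y1=kb;q2=cv2.resize(p[y0-10:y1+10,x0-10:x1+10],None,fx=6,fy=6,interpolation=cv2.INTER_CUBIC)[:,:,::-1]
    h=min(q.shape[0],q2.shape[0]);cv2.imwrite(f'pics/{n}_both.png',np.hstack([q[:h,:,::-1],q2[:h]]))
    # manifold footprint: top z 60-72
    mm=(W[...,2]>62)&(W[...,2]<72)&(p.min(2)>110)
    a,b,st,c=cv2.connectedComponentsWithStats(mm.astype(np.uint8))
    i=1+np.argmax(st[1:,4]);Q=W[b==i];print(' mani top',st[i],cv2.minAreaRect(Q[:,:2].astype(np.float32)))
E
python3 m.py; python3 -c "
import cv2,numpy as np
a=cv2.imread('pics/scene_both.png');b=cv2.imread('pics/side_both.png');print(a.shape,b.shape)
s=lambda q:cv2.resize(q,(780,int(q.shape[0]*780/q.shape[1])))[:300]
cv2.imwrite('pics/crop1.png',np.vstack([s(a),s(b)]))"
```

```text
scene key 466 [ 496.2 -172.5   60.2] [ 571.2 -147.8   87.1]
 top 311 84.9 ((533.074951171875, -161.88302612304688), (75.46820831298828, 14.541666030883789), 9.594597816467285)
 port hi 611 [505. 122.  88.] [567. 193. 118.]
 mani top [ 317  170   92   49 1374] ((527.2747192382812, 154.1007843017578), (151.85263061523438, 110.55086517333984), 7.751400947570801)
side key 563 [ 488.3 -174.6   60. ] [ 568.  -148.9   88.2]
 top 411 84.2 ((527.7220458984375, -161.4617156982422), (79.62857055664062, 16.788768768310547), 7.1886186599731445)
 port hi 573 [502. 122.  88.] [566. 194. 119.]
 mani top [ 170  145   88   60 1622] ((525.464599609375, 154.54104614257812), (151.5247039794922, 113.49248504638672), 7.8229660987854)
(390, 840, 3) (420, 930, 3)
```

View pics/crop1.png

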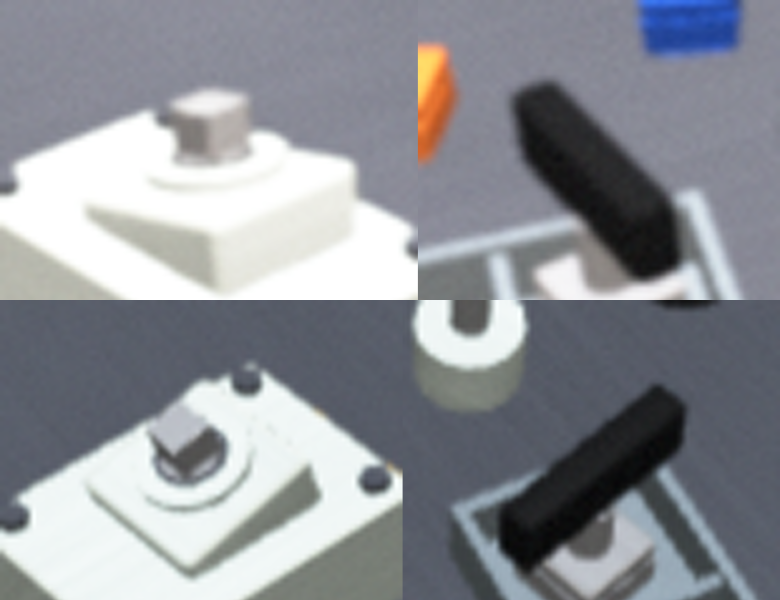

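The crop confirms it: the black bar stands on a grey square steel socket in the rack. The plug is a square grey head on the wedge-shaped boss. Next I fit the port axis and the head's flats.

```bash
cat > m2.py <<'E'
from h import *
A=[];
for n,pb in(('scene',(335,160,390,205)),('side',(185,140,245,190))):
    d=np.load(n+'0.npy');W=cloud(n,d);x0,y0,x1,y1=pb;q=W[y0:y1,x0:x1].reshape(-1,3);A.append(q[q[:,2]>70])
    Q=A[-1]
    B=Q[(Q[:,2]>76)&(Q[:,2]<108)]
    rng=np.random.default_rng(0);best=None
    for _ in range(800):
        a,b,c=B[rng.choice(len(B),3,False)];nn=np.cross(b-a,c-a);l=np.linalg.norm(nn)
        if l<200: continue
        nn/=l
        if abs(nn[2])<.93 or abs(nn[2])>.995: continue
        k=abs((B-a)@nn)<1.2
        if best is None or k.sum()>best.sum():best=k
    P=B[best];c=P.mean(0);nn=np.linalg.svd(P-c)[2][2];nn*=np.sign(nn[2])
    print(n,'boss plane',best.sum(),nn.round(3),'tilt',np.degrees(np.arccos(nn[2])),'dir',np.degrees(np.arctan2(nn[1],nn[0])),'c',c.round(1),cv2.minAreaRect(P[:,:2].astype(np.float32)))
    h=(Q-c)@nn; print(np.histogram(h,np.arange(-6,32,2)))
    T=Q[h>h.max()-3.0];print(' top',len(T),T.mean(0).round(1),h.max())
    # project on frame
    yaw=np.radians(7.8);X=np.array([np.cos(yaw),np.sin(yaw),0]);X-=X@nn*nn;X/=np.linalg.norm(X);Y=np.cross(nn,X)
    uv=np.c_[T@X,T@Y].astype(np.float32);r=cv2.minAreaRect(uv);print(' rect',r[1:],(r[0][0]*X+r[0][1]*Y+nn*(T@nn).mean()).round(1))
E
python3 m2.py
```

```text
scene boss plane 142 [-0.198 -0.074  0.977] tilt 12.184136384721372 dir -159.37662849356784 c [537.7 145.3  89.2] ((511.316650390625, 153.91651916503906), (109.80613708496094, 71.41109466552734), 0.27959543466567993)
(array([ 56,  57,  94, 136,  57,  24,  48,  89,  22,  17,  14,  16,  12,
        14,  15,  12,  29,  19]), array([-6, -4, -2,  0,  2,  4,  6,  8, 10, 12, 14, 16, 18, 20, 22, 24, 26,
       28, 30]))
 top 48 [524.7 152.8 115.5] 29.096607788588138
 rect ((19.77983856201172, 22.252635955810547), 85.99103546142578) [522.1 153.3 115.1]
side boss plane 258 [-0.244 -0.037  0.969] tilt 14.292506836060975 dir -171.3404984126261 c [524.3 146.4  85.5] ((526.7379150390625, 153.58560180664062), (66.05049133300781, 70.36743927001953), 8.368006706237793)
(array([ 51,  79, 174, 190,  67,  27,  81, 107,  41,  12,   9,   6,   5,
         8,  12,  12,  28,  37]), array([-6, -4, -2,  0,  2,  4,  6,  8, 10, 12, 14, 16, 18, 20, 22, 24, 26,
       28, 30]))
 top 23 [520.1 153.6 116. ] 32.155841234123365
 rect ((19.4460506439209, 19.303895950317383), 88.25891876220703) [520.8 153.  116.1]
```

arm_command --commands "0 0 0.06 0.44 -0.45 0.1 0;0 0 0.118 0.88 -0.9 0.2 0;0 0 0.118 0.88 -0.9 0.2 0;0 0 0.118 0.88 -0.9 0.2 0;0 0 0.118 0.88 -0.9 0.2 0;0 0 0.118 0.88 -0.9 0.2 0" --force 60

```text
time: 0.9
eef_pos: [263.0, 425.4, 283.0]
eef_rot: [0.221, -3.133, 0.0]
ft_force: [-0.7, 0.5, 0.3]
gripper_width: 43.0
finger_force: 0.0
```

arm_command --commands "0 0 0 0.88 -0.9 0.15 -0.2;0 0 0 0.88 -0.9 0.15 -0.2;0 0 0 0.88 -0.9 0.15 -0.2;0 0 0 0.88 -0.9 0.15 -0.2;0 0 0 0.88 -0.9 0.15 -0.2"

```text
time: 1.52
eef_pos: [395.5, 290.5, 305.5]
eef_rot: [0.22, -3.133, -0.0]
ft_force: [-0.6, 0.0, -0.6]
gripper_width: 34.1
finger_force: 0.0
```

arm_command --commands "0 0 0 0.88 -0.9 0 -0.2;0 0 0 0.88 -0.9 0 -0.2;0 0 0 0.88 -0.9 0 -0.2;0 0 0 0.88 -0.9 0 -0.2;0 0 0 0.88 -0.9 0 -0.2;0 0 0 0.88 -0.9 0 -0.2"

```text
time: 2.28
eef_pos: [527.3, 156.4, 305.8]
eef_rot: [0.223, -3.134, -0.001]
ft_force: [-0.3, 0.0, -0.2]
gripper_width: 34.2
finger_force: 0.0
```

```bash
cat > m3.py <<'E'
from h import *
st,p,d=snap('wrist','w1.png');W=cloud('wrist',d,st);np.save('w1.npy',d);np.savez('w1st.npz',**st)
print(st['qpos'].round(2))
q=W[...,:];near=np.hypot(q[...,0]-526,q[...,1]-154)<30
m=near&(q[...,2]>108);Q=q[m];v,u=np.nonzero(m);print(m.sum(),Q.mean(0),u.min(),u.max(),v.min(),v.max())
ax=np.array([-.2564,-.0351,.9659]);X=np.array([np.cos(.136),np.sin(.136),0]);X-=X@ax*ax;X/=np.linalg.norm(X);Y=np.cross(ax,X)
h=Q@ax;t=Q[h>h.max()-4];r=cv2.minAreaRect(np.c_[t@X,t@Y].astype(np.float32));print(h.max(),r[1:],r[0][0]*X+r[0][1]*Y+ax*np.median(t@ax))
u0,v0=int(u.mean()),int(v.mean());c=p[v0-45:v0+45,u0-60:u0+60];print(u0,v0)
cv2.imwrite('pics/w1c.png',cv2.resize(c,None,fx=6,fy=6,interpolation=cv2.INTER_CUBIC)[:,:,::-1])
E
python3 m3.py
```

```text
[-0.24  0.61 -0.2   1.49  0.13  1.05  1.24]
24057 [514.32083755 152.90731307 357.27428491] 134 403 175 419
239.61913761309913 ((7.699594497680664, 49.53771209716797), 4.88217830657959) [509.8881376  148.42390452 386.71126911]
271 354
```

View pics/w1c.png

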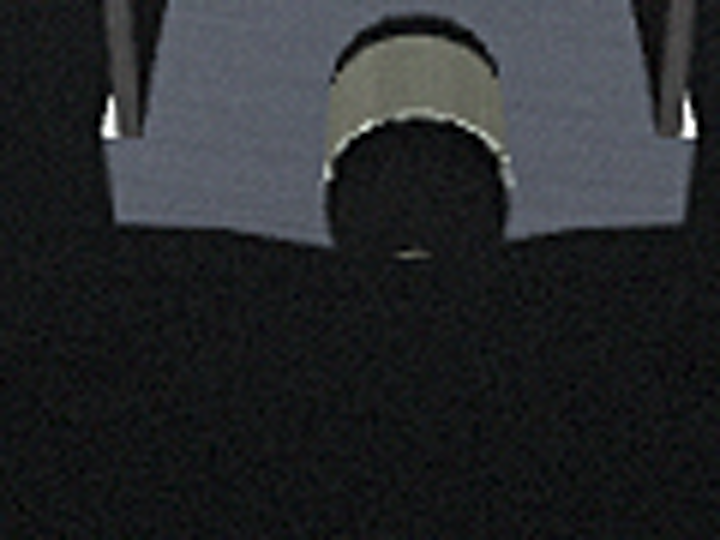

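That crop only showed the gripper body, because the filter lacked an upper height bound. I'll redo it from the saved picture.

```bash
sed -i "s/^st,p,d=.*/st=np.load('w1st.npz');p=cv2.imread('pics\/w1.png')[:,:,::-1];d=np.load('w1.npy');W=cloud('wrist',d,st)/; s/(q\[...,2\]>108)/(q[...,2]>108)\&(q[...,2]<125)/; s/w1c/w1d/" m3.py
cat >> m3.py <<'E'
b=near&(q[...,2]>60)&(q[...,2]<125);hh=(q@ax);print(np.histogram(hh[b],np.arange(-60,-20,2)))
E
python3 m3.py
```

```text
[-0.24  0.61 -0.2   1.49  0.13  1.05  1.24]
416 [522.20122236 154.86404706 114.49352356] 266 286 175 195
-26.63752662562194 ((19.82253646850586, 19.663379669189453), 0.3010629117488861) [521.90472031 154.61086096 114.40258024]
276 185
(array([ 14, 573, 215,   0,  34, 940, 338,  19,   3,   1,   0,   0,   0,
         0,  15, 343,  58,   0,   0]), array([-60, -58, -56, -54, -52, -50, -48, -46, -44, -42, -40, -38, -36,
       -34, -32, -30, -28, -26, -24, -22]))
```

View pics/w1d.png

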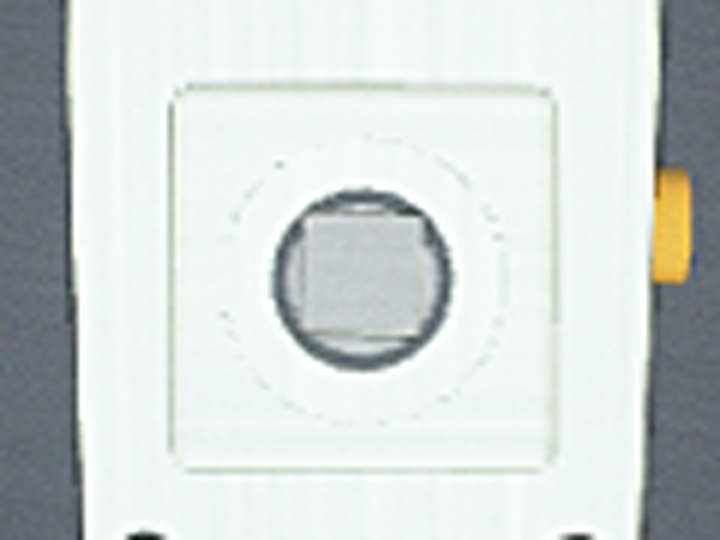

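The head sits at wrist pixel (276,182), and its flats run nearly parallel to the boss edges (within about 2°). The top centre is at about (522,154.6,114.4), which puts the face at z≈95, as specified. I'll go above the key.

arm_command --commands "0 0 0 0 -0.4 0 -0.2;0 0 0 0 -0.8 0 -0.2;0 0 0 0 -1 0 -0.2;0 0 0 0 -1 0 -0.2;0 0 0 0 -1 0 -0.2"

```text
time: 2.95
eef_pos: [528.0, 6.1, 305.9]
eef_rot: [-0.221, 3.134, 0.001]
ft_force: [0.2, -0.5, -0.7]
gripper_width: 33.8
finger_force: 0.0
```

arm_command --commands "0 0 0 0 -0.4 0 -0.2;0 0 0 0 -0.8 -0.2 -0.2;0 0 0 0.02 -1 -0.4 -0.2;0 0 0 0.02 -1 -0.4 -0.2;0 0 0 0.02 -1 -0.4 -0.2;0 0 0 0.02 -1 -0.4 -0.2"

```text
time: 3.7
eef_pos: [531.6, -143.9, 246.6]
eef_rot: [-0.221, 3.133, -0.0]
ft_force: [-0.5, 0.6, 0.1]
gripper_width: 34.0
finger_force: 0.0
```

Run:
```python
from h import *
st,p,d=snap('wrist','w2.png');W=cloud('wrist',d,st);print(st['eef_pos'].round(1),R.from_rotvec(st['eef_rot']).as_matrix()[:,1].round(3))
m=(p.max(2)<70)&(abs(W[...,0]-529)<60)&(abs(W[...,1]+162)<35)&(W[...,2]>70)&(W[...,2]<95)
Q=W[m];v,u=np.nonzero(m);print(m.sum(),u.min(),u.max(),v.min(),v.max(),np.median(Q[:,2]))
print(cv2.minAreaRect(Q[:,:2].astype(np.float32)))
```

```text
[ 531.6 -143.9  246.6] [-0.141  0.99  -0.   ]
318 251 268 147 233 83.92416920996013
((528.8419189453125, -160.2992401123047), (78.39799499511719, 15.341296195983887), 7.779675483703613)
```

View pics/w2.png

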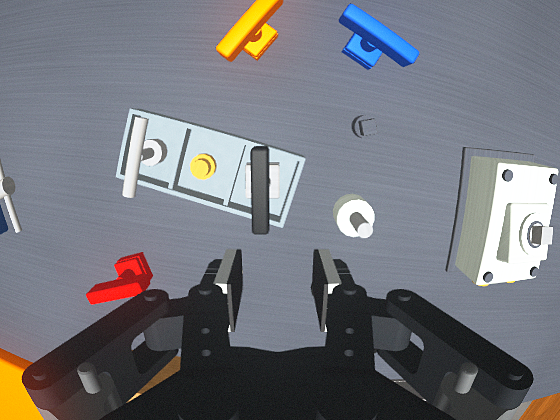

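The black bar is at wrist pixel (260,190), centre (528.8,−160.3), yaw 7.8°. It is clear of the nipple (202,165) and the piston (355,215). I'll descend and grip.

arm_command --commands "0 0 0 -0.019 -0.11 -0.2 -0.2;0 0 0 -0.019 -0.11 -0.5 -0.2;0 0 0 -0.019 -0.11 -0.8 -0.2;0 0 0 -0.019 -0.11 -0.8 -0.2;0 0 0 -0.019 -0.11 -0.8 -0.2"

```text
time: 4.38
eef_pos: [529.0, -161.7, 127.6]
eef_rot: [-0.219, 3.132, -0.001]
ft_force: [0.3, -0.7, -0.2]
gripper_width: 34.2
finger_force: 0.0
```

arm_command --commands "0 0 0 0 0 -0.1 -0.2;0 0 0 0 0 -0.2 -0.2;0 0 0 0 0 -0.3 -0.2;0 0 0 0 0 -0.31 -0.2;0 0 0 0 0 -0.31 -0.2;0 0 0 0 0 -0.31 -0.4;0 0 0 0 0 -0.31 -0.6;0 0 0 0 0 -0.31 -1;0 0 0 0 0 -0.31 -1;0 0 0 0 0 -0.31 -1;0 0 0 0 0 -0.31 -1"

```text
time: 5.75
eef_pos: [528.4, -162.0, 79.6]
eef_rot: [-0.218, 3.133, -0.001]
ft_force: [0.4, -0.6, 5.6]
gripper_width: 15.2
finger_force: 68.3
```

arm_command --commands "0 0 0 0 0 0.05 -1;0 0 0 0 0 0.15 -1;0 0 0 0 0 0.35 -1;0 0 0 0 0 0.6 -1;0 0 0 0 0 1 -1;0 0 0 0 0 1 -1;0 0 0 0 0 1 -1;0 0 0 0 0 1 -1"

```text
time: 6.75
eef_pos: [527.8, -161.8, 228.3]
eef_rot: [0.218, -3.132, -0.001]
ft_force: [0.5, 0.8, -3.2]
gripper_width: 14.8
finger_force: 67.9
```

Run:
```python
from h import *
print(manip.state()['eef_pos'])
ims=[]
for n,c in(('scene',0),('side',0)):
    st,p,d=snap(n,n+'2.png');W=cloud(n,d);z0=st['eef_pos']
    q=(abs(W[...,0]-z0[0])<60)&(abs(W[...,1]-z0[1])<40)&(W[...,2]>100)&(W[...,2]<250)
    # socket: greyish bright pixels low
    m=q&(p.min(2)>80)&(W[...,2]<200);Q=W[m];print(n,m.sum(),Q.min(0).round(1),Q.max(0).round(1))
    L=Q[Q[:,2]>185];print('shank',L.mean(0)); L=Q[Q[:,2]<180];print(' sock',L.mean(0) if len(L) else 0)
    b=q&(p.max(2)<60)&(W[...,2]<250)
    v,u=np.nonzero(m);y,x=int(v.mean()),int(u.mean());ims.append(cv2.resize(p[max(y-45,0):y+35,max(x-45,0):x+45],(400,355)))
cv2.imwrite('pics/held.png',np.hstack(ims)[:,:,::-1])
```

```text
[ 527.78350384 -161.77499757  228.32507058]
scene 701 [ 512.9 -181.3  155.4] [ 550.3 -140.7  199.8]
shank [ 535.36859015 -164.19434152  192.02719269]
 sock [ 542.17957539 -164.22894319  168.56974974]
side 501 [ 507.7 -182.4  155.8] [ 549.3 -145.5  199.4]
shank [ 524.59067373 -167.45963917  191.2258231 ]
 sock [ 520.60821269 -171.31438504  168.9477164 ]
```

View pics/held.png

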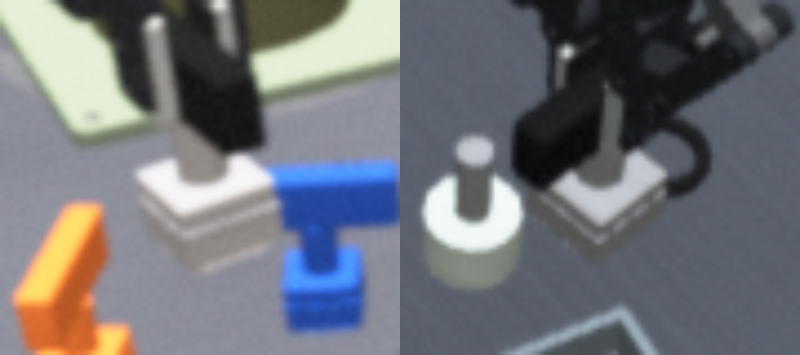

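The key hangs upright and centred in the pads. I'll carry it over to the port and tilt it in line with the axis.

arm_command --commands "0 0 0 0 0.15 0.1 -1;0 0 0 0 0.4 0.15 -1;0 0 0 -0.05 0.7 0.15 -1;0 0 0 -0.1 0.9 0.15 -1;0 0 0 -0.1 1 0.15 -1;0 0 0 -0.1 1 0.15 -1;0 0 0 -0.1 1 0.15 -1"

```text
time: 7.72
eef_pos: [513.4, -13.1, 251.5]
eef_rot: [0.216, -3.134, 0.001]
ft_force: [0.8, -0.3, -2.5]
gripper_width: 15.0
finger_force: 67.9
```

arm_command --commands "0 0 0 0 0.15 0 -1;0.002 -0.017 0 0 0.4 0 -1;0.004 -0.033 0 -0.05 0.7 0 -1;0.007 -0.05 0 -0.1 0.9 0 -1;0.009 -0.067 0 -0.1 1 0 -1;0.0113 -0.0826 0 -0.1 1 0 -1;0.0113 -0.0826 0 -0.1 1 0 -1;0.0113 -0.0826 0 -0.1 1 0 -1"

```text
time: 8.72
eef_pos: [498.6, 137.5, 251.7]
eef_rot: [-0.198, 2.874, 0.024]
ft_force: [0.7, -0.7, -3.0]
gripper_width: 14.9
finger_force: 68.0
```

```bash
cat > t.py <<'E'
import sys
from h import *
# tool pose -> key origin in port frame ; needed shift for h
F=np.array([526.8,154.8,95.1]);a=np.radians(7.8);ax=np.array([-np.sin(np.radians(15))*np.cos(a),-np.sin(np.radians(15))*np.sin(a),np.cos(np.radians(15))])
X=np.array([np.cos(a),np.sin(a),0]);X=X-X@ax*ax;X/=np.linalg.norm(X);Y=np.cross(ax,X);Pm=np.c_[X,Y,ax]
s=manip.state();M=R.from_rotvec(s['eef_rot']).as_matrix()
k=s['eef_pos']+M@[-0.9,0,74.6]
kz=-M[:,2];kx=-M[:,0]
print('t',s['time'],'tcp',s['eef_pos'].round(1),'key in port',(Pm.T@(k-F)).round(1),'off deg',np.degrees(np.arccos(kz@ax)).round(2),'yaw in port',np.degrees(np.arctan2(kx@Y,kx@X)).round(1),'F port',(Pm.T@s['ft_force']).round(1),'q',s['qpos'].round(2))
h=float(sys.argv[1]);print('need shift/150',((F+Pm@[0,0,h]-k)/150).round(4),'per mm axis/150',(ax/150).round(5))
e=R.from_matrix(np.c_[-X,Y,-ax]@M.T).as_rotvec()/np.pi;print('rot err/pi to yaw0',e.round(4))
E
python3 t.py 30
```

```text
t 8.725 tcp [498.6 137.5 251.7] key in port [ 12.1 -13.4  84.5] off deg 0.06 yaw in port 0.1 F port [-0.2 -0.8 -3.1] q [-0.33  0.54 -0.06  1.95  0.23  0.41  1.13]
need shift/150 [ 0.0036  0.0907 -0.3721] per mm axis/150 [-0.00171 -0.00023  0.00644]
rot err/pi to yaw0 [ 0.0004 -0.0002 -0.0005]
```

arm_command --commands "0 0 0 0 0.05 -0.1 -1;0 0 0 0.004 0.091 -0.25 -1;0 0 0 0.004 0.091 -0.36 -1;0 0 0 0.004 0.091 -0.367 -1;0 0 0 0.004 0.091 -0.367 -1;0 0 0 0.004 0.091 -0.367 -1"

```text
time: 9.48
eef_pos: [499.2, 151.6, 197.4]
eef_rot: [-0.199, 2.872, 0.025]
ft_force: [-0.5, -0.1, -3.1]
gripper_width: 15.2
finger_force: 67.8
```

```bash
python3 t.py 22
cat > look.py <<'E'
import sys
from h import *
ims=[]
for n,b in(('scene',(310,130,400,210)),('side',(165,110,255,190))):
    st,p,d=snap(n);np.save(f'{n}_{sys.argv[1]}.npy',d);cv2.imwrite(f'pics/{n}_{sys.argv[1]}.png',p[:,:,::-1])
    ims.append(cv2.resize(p[b[1]:b[3],b[0]:b[2]],(400,355),interpolation=cv2.INTER_CUBIC))
cv2.imwrite(f'pics/look_{sys.argv[1]}.png',np.hstack(ims)[:,:,::-1])
E
python3 look.py a
```

```text
t 9.475 tcp [499.2 151.6 197.4] key in port [ 0.6  0.6 31.4] off deg 0.05 yaw in port 0.1 F port [-1.3 -0.1 -2.8] q [-0.4   0.64  0.01  2.01  0.26  0.24  1.07]
need shift/150 [ 0.0129 -0.0021 -0.0614] per mm axis/150 [-0.00171 -0.00023  0.00644]
rot err/pi to yaw0 [ 0.0002  0.0003 -0.0007]
```

View pics/look_a.png

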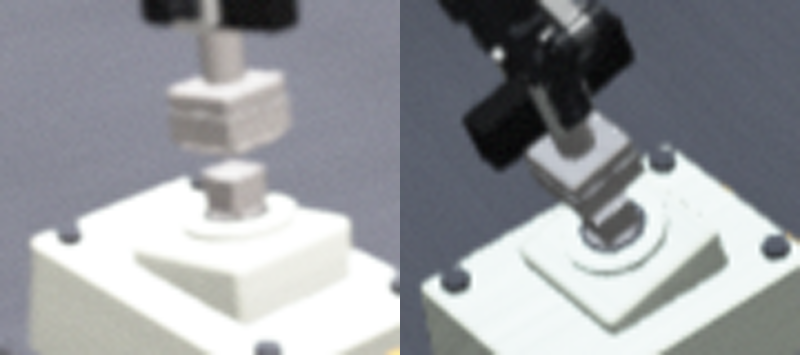

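Both views show the socket right above the head and in line with the axis. I'll go down lightly in small steps.

arm_command --commands "0 0 0 0.006 -0.001 -0.03 -1;0 0 0 0.013 -0.002 -0.061 -1;0 0 0 0.0147 -0.002 -0.068 -1;0 0 0 0.0164 -0.0018 -0.0743 -1;0 0 0 0.018 -0.0015 -0.081 -1;0 0 0 0.018 -0.0015 -0.081 -1"

```text
time: 10.32
eef_pos: [501.6, 151.5, 184.6]
eef_rot: [-0.2, 2.873, 0.025]
ft_force: [-0.2, 0.4, -1.7]
gripper_width: 15.3
finger_force: 67.8
```

```bash
python3 t.py 14
```

```text
t 10.325 tcp [501.6 151.5 184.6] key in port [-0.5  0.2 18.4] off deg 0.01 yaw in port 0.2 F port [-0.5  0.4 -1.6] q [-0.4   0.67  0.02  2.02  0.27  0.21  1.07]
need shift/150 [ 0.011   0.0004 -0.0274] per mm axis/150 [-0.00171 -0.00023  0.00644]
rot err/pi to yaw0 [ 0.0003  0.0001 -0.0008]
```

arm_command --commands "0 0 0 0.003 0 -0.0065 -1;0 0 0 0.006 0 -0.013 -1;0 0 0 0.009 0 -0.0195 -1;0 0 0 0.011 0 -0.027 -1;0 0 0 0.011 0 -0.027 -1"

```text
time: 10.95
eef_pos: [503.2, 151.5, 180.4]
eef_rot: [-0.2, 2.873, 0.025]
ft_force: [-0.0, -0.4, -2.5]
gripper_width: 15.2
finger_force: 67.8
```

```bash
python3 t.py 8
```

```text
t 10.95 tcp [503.2 151.5 180.4] key in port [-0.  -0.1 14. ] off deg 0.01 yaw in port 0.2 F port [-0.7 -0.4 -2.4] q [-0.4   0.68  0.02  2.02  0.27  0.2   1.07]
need shift/150 [ 0.0105  0.0018 -0.0385] per mm axis/150 [-0.00171 -0.00023  0.00644]
rot err/pi to yaw0 [ 0.0003  0.     -0.0008]
```

arm_command --commands "0 0 0 0.0017 0.0003 -0.0065 -1;0 0 0 0.0034 0.0006 -0.013 -1;0 0 0 0.005 0.001 -0.0195 -1;0 0 0 0.007 0.0012 -0.026 -1;0 0 0 0.007 0.0012 -0.026 -1"

```text
time: 11.58
eef_pos: [504.2, 151.7, 176.5]
eef_rot: [-0.2, 2.873, 0.025]
ft_force: [-0.8, -0.6, -2.6]
gripper_width: 14.8
finger_force: 67.8
```

arm_command --commands "0 0 0 0.0017 0.0003 -0.0065 -1;0 0 0 0.0034 0.0006 -0.013 -1;0 0 0 0.005 0.001 -0.0195 -1;0 0 0 0.005 0.001 -0.0195 -1"

```text
time: 12.08
eef_pos: [505.0, 151.9, 173.6]
eef_rot: [-0.2, 2.873, 0.025]
ft_force: [0.6, 0.2, -2.9]
gripper_width: 15.2
finger_force: 67.8
```

```bash
python3 t.py 3
```

```text
t 12.075 tcp [505.  151.9 173.6] key in port [-0.1  0.   6.9] off deg 0.01 yaw in port 0.2 F port [-0.2  0.2 -3. ] q [-0.4   0.69  0.02  2.02  0.27  0.18  1.07]
need shift/150 [ 0.0072  0.0007 -0.0253] per mm axis/150 [-0.00171 -0.00023  0.00644]
rot err/pi to yaw0 [ 0.0003  0.     -0.0008]
```

Sliding in freely. I'll take the last millimetres one at a time until I feel the stop.

arm_command --commands "0 0 0 0.0017 0.0003 -0.0065 -1;0 0 0 0.0034 0.0006 -0.013 -1;0 0 0 0.005 0.001 -0.0195 -1;0 0 0 0.005 0.001 -0.0195 -1"

```text
time: 12.58
eef_pos: [505.7, 152.0, 170.7]
eef_rot: [-0.2, 2.873, 0.025]
ft_force: [-0.3, -0.2, -3.9]
gripper_width: 15.0
finger_force: 67.8
```

arm_command --commands "0 0 0 0.001 0.0001 -0.0035 -1;0 0 0 0.0018 0.0002 -0.0065 -1;0 0 0 0.0018 0.0002 -0.0065 -1"

```text
time: 12.95
eef_pos: [506.0, 152.0, 169.8]
eef_rot: [-0.2, 2.873, 0.025]
ft_force: [0.4, 0.1, -2.1]
gripper_width: 15.1
finger_force: 67.8
```

arm_command --commands "0 0 0 0.001 0.0001 -0.0035 -1;0 0 0 0.0018 0.0002 -0.0065 -1;0 0 0 0.0018 0.0002 -0.0065 -1"

```text
time: 13.32
eef_pos: [506.3, 152.1, 168.8]
eef_rot: [-0.2, 2.873, 0.025]
ft_force: [0.4, -0.9, -1.5]
gripper_width: 15.1
finger_force: 68.4
```

```bash
python3 t.py 2;python3 look.py b
```

```text
t 13.325 tcp [506.3 152.1 168.8] key in port [-0.   0.1  2. ] off deg 0.01 yaw in port 0.2 F port [-0.1 -0.9 -1.5] q [-0.4   0.7   0.03  2.02  0.27  0.17  1.06]
need shift/150 [ 0.0001 -0.0005  0.0001] per mm axis/150 [-0.00171 -0.00023  0.00644]
rot err/pi to yaw0 [ 0.0003  0.0001 -0.0008]
```

View pics/look_b.png

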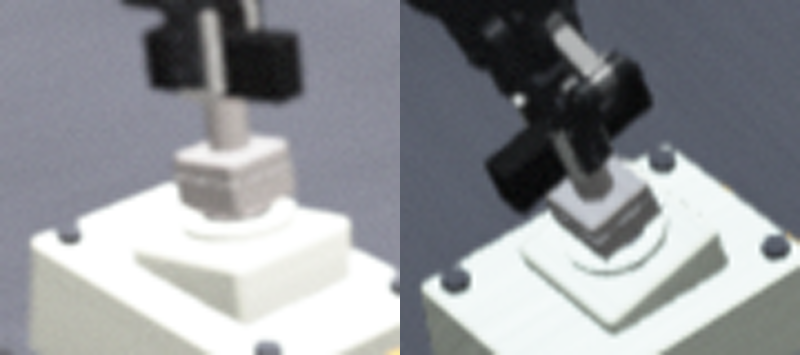

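The head is fully inside the socket in both views, with the mouth just above the face. One more small step to feel the bottom.

arm_command --commands "0 0 0 0.001 0.0001 -0.0035 -1;0 0 0 0.0015 0.0002 -0.005 -1;0 0 0 0.0015 0.0002 -0.005 -1"

```text
time: 13.8
eef_pos: [506.5, 152.1, 168.5]
eef_rot: [-0.2, 2.873, 0.025]
ft_force: [-6.1, -0.8, 12.2]
gripper_width: 15.2
finger_force: 70.5
```

Bottom felt at about 15 N, so the key is seated. I'll ease off 0.5 mm and start turning clockwise about the port axis.

arm_command --commands "0 0 0 -0.0009 -0.0001 0.0032 -1;0.0082 0.0011 -0.0308 -0.0008 0.0005 0.0032 -1;0.0163 0.0022 -0.0615 -0.0007 0.001 0.0032 -1;0.0245 0.0034 -0.0923 -0.0006 0.002 0.0032 -1;0.0326 0.0045 -0.123 -0.0005 0.0025 0.0032 -1;0.0408 0.0056 -0.1538 -0.0005 0.003 0.0032 -1;0.0408 0.0056 -0.1538 -0.0005 0.003 0.0032 -1"

```text
time: 14.68
eef_pos: [506.3, 152.6, 168.6]
eef_rot: [0.519, 2.844, 0.118]
ft_force: [-4.0, 0.6, 2.2]
gripper_width: 15.1
finger_force: 68.9
```

```bash
python3 t.py 2; python3 -c "
from h import *
print(manip.state()['torque'])"
```

```text
t 14.675 tcp [506.3 152.6 168.6] key in port [-0.1  0.2  1.7] off deg 0.02 yaw in port -28.5 F port [-3.2  1.1  3.1] q [-0.44  0.71  0.09  2.02  0.03  0.16  0.8 ]
need shift/150 [ 0.0006 -0.0012  0.0021] per mm axis/150 [-0.00171 -0.00023  0.00644]
rot err/pi to yaw0 [-0.0405 -0.0056  0.1528]
[0.03013764 0.9096099  0.00545774]
```

arm_command --commands "0.0082 0.0011 -0.0308 0.0004 0.0005 -0.0001 -1;0.0163 0.0022 -0.0615 0.0008 0.0009 -0.0002 -1;0.0245 0.0034 -0.0923 0.0012 0.0013 -0.0003 -1;0.0326 0.0045 -0.123 0.0016 0.0018 -0.0004 -1;0.0408 0.0056 -0.1538 0.002 0.0022 -0.0005 -1;0.049 0.0067 -0.1845 0.0025 0.0027 -0.0006 -1;0.049 0.0067 -0.1845 0.0025 0.0027 -0.0006 -1"

```text
time: 15.55
eef_pos: [506.6, 153.2, 168.5]
eef_rot: [1.346, 2.591, 0.222]
ft_force: [-2.8, 1.6, 3.3]
gripper_width: 15.1
finger_force: 68.9
```

```bash
python3 t.py 2
```

```text
t 15.55 tcp [506.6 153.2 168.5] key in port [-0.1  0.4  1.5] off deg 0.02 yaw in port -62.7 F port [-1.6  2.   3.9] q [-0.48  0.71  0.16  2.02 -0.26  0.17  0.49]
need shift/150 [ 0.0004 -0.0027  0.0036] per mm axis/150 [-0.00171 -0.00023  0.00644]
rot err/pi to yaw0 [-0.0893 -0.0124  0.3366]
```

arm_command --commands "0.0082 0.0011 -0.0308 0.0006 -0.0001 -0.0001 -1;0.0163 0.0022 -0.0615 0.0012 -0.0003 -0.0002 -1;0.0245 0.0034 -0.0923 0.0018 -0.0004 -0.0003 -1;0.0326 0.0045 -0.123 0.0024 -0.0006 -0.0004 -1;0.0408 0.0056 -0.1538 0.003 -0.0007 -0.0004 -1;0.049 0.0067 -0.1845 0.0038 -0.0009 -0.0004 -1;0.051 0.007 -0.192 0.0038 -0.0009 -0.0004 -1;0.051 0.007 -0.192 0.0038 -0.0009 -0.0004 -1"

```text
time: 16.55
eef_pos: [507.3, 153.5, 168.4]
eef_rot: [2.11, 2.089, 0.313]
ft_force: [-3.3, 5.0, 1.5]
gripper_width: 15.2
finger_force: 68.6
```

```bash
python3 t.py 2;python3 look.py c
```

```text
t 16.55 tcp [507.3 153.5 168.4] key in port [-0.1  0.5  1.3] off deg 0.06 yaw in port -98.4 F port [-2.1  5.4  2.1] q [-0.52  0.72  0.24  2.02 -0.55  0.19  0.16]
need shift/150 [-0.0004 -0.0037  0.0049] per mm axis/150 [-0.00171 -0.00023  0.00644]
rot err/pi to yaw0 [-0.1402 -0.0196  0.5279]
```

View pics/look_c.png

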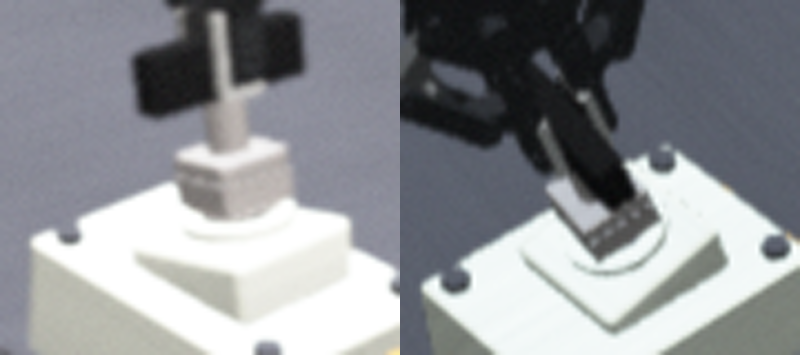

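The key is seated and turned about 98°. I'll let go and back out along the axis.

arm_command --commands "0 0 0 0 0 0 -0.5;0 0 0 0 0 0 -0.3;0 0 0 0 0 0 -0.1;0 0 0 0 0 0 0;0 0 0 0 0 0 0;0 0 0 0 0 0 0"

```text
time: 17.4
eef_pos: [507.4, 152.8, 168.4]
eef_rot: [2.115, 2.084, 0.313]
ft_force: [-0.3, -0.1, 0.3]
gripper_width: 42.8
finger_force: 0.0
```

arm_command --commands "0 0 0 -0.017 -0.0023 0.064 0;0 0 0 -0.051 -0.007 0.193 0;0 0 0 -0.103 -0.014 0.386 0;0 0 0 -0.154 -0.021 0.58 0;0 0 0 -0.205 -0.028 0.773 0;0 0 0 -0.205 -0.028 0.773 0;0 0 0 -0.205 -0.028 0.773 0;0 0 0 -0.205 -0.028 0.773 0;0 0 0 -0.205 -0.028 0.773 0"

```text
time: 18.52
eef_pos: [476.6, 148.4, 283.9]
eef_rot: [2.116, 2.083, 0.312]
ft_force: [0.8, 0.3, -0.1]
gripper_width: 42.7
finger_force: 0.0
```

```bash
python3 look.py d
python3 - <<'E'
from h import *
a=np.radians(7.8);s,c=np.sin(np.radians(15)),np.cos(np.radians(15));ax=np.array([-s*np.cos(a),-s*np.sin(a),c]);X=np.array([c*np.cos(a),c*np.sin(a),s]);Y=np.cross(ax,X);F=np.array([526.8,154.8,95.1])
for n in('scene','side'):
    d=np.load(n+'_d.npy');p=cv2.imread(f'pics/{n}_d.png');q=(cloud(n,d)-F)@np.c_[X,Y,ax]
    m=(p.max(2)<60)&(np.hypot(q[...,0],q[...,1])<50)&(q[...,2]>50)&(q[...,2]<95);t=q[m]
    t2=t[t[:,2]>t[:,2].max()-5];r=cv2.minAreaRect(t2[:,:2].astype(np.float32));print(n,len(t),t[:,2].min(),t[:,2].max(),r)
E
```

```text
scene 510 55.79643867557505 82.38387197945376 ((6.641427993774414, -2.621601104736328), (76.91009521484375, 6.860196590423584), 79.15695190429688)
side 366 54.156110210575264 85.22910980734484 ((-0.9830117225646973, -0.9543800354003906), (79.51659393310547, 14.8793363571167), 82.35688018798828)
```

View pics/look_d.png

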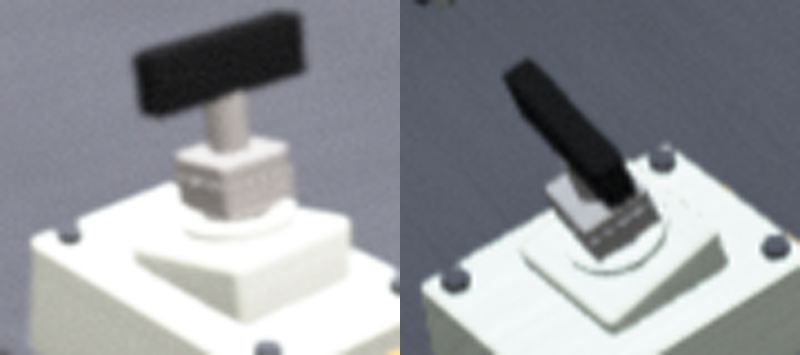

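The key stands free and seated. The bar top is about 82–84 mm above the face, matching 2 + 80 mm, and the yaw is about −98°. The robot is clear of everything.

```bash
python3 -c "
from station import manip
print(manip.hand_in())"
```

```text
the job is handed in; nothing more can be done
None
```

The job is handed in, with no verdict shown: the key is seated on the plug and free of the gripper, turned clockwise about 98° at the tool (plug roughly 1.5–1.7 rad allowing for play), and nothing else on the bench was knowingly touched.

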